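# Hold the bag clip open around the recipe card

## Task

Pick the blue spring clip out of the wooden tray by its handles, squeeze it wide open and bring its gaping jaws around the near upright edge of the recipe card, about half-way up and in line with the card, with the edge well inside the mouth. Finish while still holding it so: jaws wide open either side of the card, touching neither card nor foot, so that I can slip a note in. Do not push the card, and leave the tray and the other things in it where they are.

Things in the scene. Friction and masses are not known exactly. Their poses are not given: they have to be found in the camera images.
- clip_grip (a point): Centre of the two handles of the blue spring clip, where to grasp it. It lies on its side in the tray, 36 mm high; this point is half-way up, 18 mm over the tray's floor. Axes: x towards the jaws, y the way to squeeze, z up along the pivot pin. Pivot 38 mm and jaw tips 88 mm along +x, handle ends 17 mm along -x. Unsqueezed the handles are 50 mm wide here over their outsides, 61 mm at the ends.
- clip_mouth (a point): Midway between the two jaw tips (axes as clip_grip, 88 mm along +x from it). Closed, the jaws are parallel plates 4 mm thick, 1.4 mm apart; fully open, about 28 mm between their inner faces at the tips, narrowing to nothing at the pivot 50 mm behind the tips.
- clip_left (a joint): Opening angle of the left jaw from closed, 0 (closed) to 0.28 rad (fully open).
- clip_right (a joint): Opening angle of the right jaw, always equal to the left one.
- card_edge (a point): Middle of the free upright edge of the recipe card that faces the robot, 80 mm above the counter; the edge runs from 20 to 135 mm above it. Axes: x level, into the card along its length; y square to its faces; z up. Stiff cream board 160 mm long, 115 high, 3 thick, red along its top and this edge. Its wooden foot (90 x 70 mm, 25 high) begins 70 mm along +x from here.
- stand: The card and its wooden foot in one piece, fixed. Origin on the counter under the card, 100 mm along +x from card_edge; same axes.
- tray_in (a point): Centre of the inner floor, 6 mm above the counter, of the open wooden tray: 240 mm (its x) by 300 mm (its y), walls 6 mm thick and 45 mm high. Loose, 0.8 kg. It holds the clip, a small tin and a tea box.
- tin_mid (a point): Centre of a small red upright tin in the tray, diameter 42, height 60 mm.
- teabox_mid (a point): Centre of a small green and yellow tea box in the tray, 60 x 34 mm, 50 mm high, long side along its x.
- clip: The whole clip, 107 mm long, about 50 g. Origin on the pivot, at the lower face (18 mm below its middle); axes as clip_grip. Handles are flat plates, flaring to their ends; fully squeezed their outsides are parallel, 30 mm apart, at a hard stop. Squeezing with 4 N starts to open the jaws, 10 N opens them fully, 20 N holds them firmly; the clip may slip some 6 mm along its +x meanwhile.
Mind the look-alikes: they are no part of the job. Leave any orange look-alike of the stand alone.

How it is judged:
By the outcome, as a careful person would: the job done as asked, in the order asked, and still so for the second after the job is handed in, while the arm keeps its last pose, push and grip.
It also fails if it takes over 38 s, if anything falls off the work surface, if the arm or the gripper's body presses on something with over 40 N, if the wrist force passes 120 N, or if a joint passes its speed limit or range.

## Robot

A 6-joint arm with a two-finger parallel gripper is mounted at the origin on the work surface. World frame = base frame: x ahead of the robot, y to its left, z up, the work surface at z = 0. Lengths are in m, angles in rad, forces in N, time in s.
With the tool pointing down it reaches from about 0.35 to 0.975 m from the base axis. Payload 4.9 kg.
Tool frame: the origin (TCP) lies on the mounting face of the last link; the fingertips stand 173 mm ahead of it and the grasp point (between the pads) lies 155 mm ahead of it; x points along the fingers, z is the direction in which the jaws open and shut, and the axes are right-handed (so a half turn about x gives the same grasp; the last joint's range is limited). The gripper opens to 85 mm and grips with 20 to 120 N. Pads are 22 mm wide; open, the fingers measure 114 mm over their backs; the gripper's body (76 mm by 85 mm) begins 54 mm behind the grasp point. The pads swing forward as they close: fully open they stand 13 mm farther back than shut.
Start: joints at [-1.34, 0.053, 1.613, -0, 1.476, -0.119], TCP at [0.214, -0.587, 0.405] pointing down, gripper open.
Joint ranges: [-3.01, 3.01], [-1.01, 2.22], [0.06, 2.58], [-1.02, 4.17], [0.09, 2.62], [-3.14, 3.14]. Speed limits (rad/s): [2.57, 2.57, 3.14, 3.14, 3.14, 3.14].

## Interface

Orientations are given as a rotation vector (axis times angle).
In Python, from station import get_obs, get_image, get_calibration, finish_job, look_for, masks_of, tip_of gives the robot as it stands.
- The arm moves only by the tool carry_out, never from a script. Its argument "increments" is a list of rows, each a list of 3 entries, a list of its own where there are three numbers: the turn, a rotation vector about the world's x, y, z in units of 0.1 rad (1.0 is 0.1 rad), then the shift along the world's x, y, z in units of 20 mm (1.0 is 20 mm), then the opening, from 0 (shut) to 1 (fully open). A call has 1 to 8 rows; each row shifts and turns the pose as measured when the row begins; what a row does not reach is not made up. A row lasts 1/10 s, in which the tool goes at most 50 mm and 8.59 degrees, less where a joint would pass 70% of its speed; a pose out of reach is approached as far as the arm can. A call with a number of a shift or a turn outside -1 to 1 is refused whole. A call with a gripper value outside its range is refused whole. The fingers move at their own pace and stop on an object; "squeeze" is the grip in N (left out, the last holds). Time passes only in rows, so rows that do not move let the fingers close. It gives the time, the measured TCP pose, the force and the opening at its end, in the units of the state.
- get_obs(): the state, without advancing time (a new reading comes with each control period).
- get_image(name): name is "scene" or "side" or "wrist"; returns (picture, depth): 384x512x3 uint8, blue, green, red; 384x512 float32, m along the optical axis (not along the pixel's ray), 0 where there is no reading.
- get_calibration(name): a dict with "fx", "fy", "cx", "cy" (pixels), "k1" (the pictures are not rectified: a ray, as slopes to the right and down, at radius r is drawn at 1 + k1 r^2 times it, then the intrinsics apply), "position" and "orientation" of the camera in the world. Camera axes: x right, y down, z forward; pixel columns grow to the right and rows downward; lengths in m; the calibration is good to about 2 mm. A picture is of the moment at which its call begins: read the wrist's pose just before it. get_calibration takes no time and is no camera call; for the wrist camera it gives the pose at the moment of the call.
- finish_job(): hands the job in, once; it reports no verdict.
Trained networks look in the newest picture that a camera, given by its name, has taken for a name from the list of things; names that differ only in an ending like _2 or _b are one class to them, and where a whole thing is asked for, a point or a joint stands for the part that bears it (a point fixed in the world has none). Each returns a list of dicts, best first, with "p" (0 to 1); they miss things now and then, are a little off and sometimes report something else, mostly with a low value. They report only what shows in the picture. A call takes as long as a camera call. They do not tell look-alikes from the thing itself.
- look_for(camera, query): "centre" ([column, row] in pixels, amid what is visible of it).
- masks_of(camera, query): "region" (384x512 bool, what is visible of it) and "centre" ([column, row] in pixels, amid what is visible of it).
- tip_of(camera, query): "centre" ([column, row] in pixels: a listed point, or the origin of a listed thing).
The state is a dict: "t": time; "q": joint angles; "dq": joint speeds; "effort": joint torques, N m; "tool_pos": TCP position; "tool_rot": TCP orientation; "contact_force": force on the tool from outside, world axes, zero at the start; "wrist_torque": the same for the moment, N m; "opening": finger opening in m.
Only numpy, scipy, OpenCV 4.12 (cv2) and the standard library are available. Lean on these libraries where they do the work, as an engineer would, in place of code of your own. Each camera call takes 0.05 s, during which the arm holds its last target.

## Working session

There is one attempt and no reset: what is moved stays moved. The work goes in short steps, Python scripts to look and compute and a tool call to move; the robot and the scene stay as the last step left them, time stands still between calls to the robot, and variables do not carry over. Pictures are saved under pics/ and viewed, and the job is handed in when it is done.

Besides the shell and the picture viewer there is one more tool, called after "Request:" as a command line: name --argument value ..., lists and objects as JSON in quotes. carry_out: Moves the arm, as the interface text tells. Shifts and turns lie within -1 to 1; 1 stands for 20 mm of shift or 0.1 rad of turn. Its arguments: {"type":"object","properties":{"increments":{"type":"array","items":{"type":"array"}},"squeeze":{"type":"number"}},"required":["increments"]}

```bash
mkdir -p pics; ls; python3 - <<'E'
from station import *
import cv2,json
o=get_obs(); print({k:o[k] for k in ('t','q','tool_pos','tool_rot','opening')})
for n in ("scene","side","wrist"):
    p,d=get_image(n); cv2.imwrite(f"pics/{n}0.png",p); 
    c=get_calibration(n); print(n,c)
    import numpy as np; np.savez(f"pics/{n}0.npz",p=p,d=d,**{k:np.array(v) for k,v in c.items()})
E
```

```text
pics
{'t': 0.0, 'q': array([-1.33998726e+00,  5.33688581e-02,  1.61429504e+00, -6.52885048e-06,
        1.47599028e+00, -1.19026616e-01]), 'tool_pos': array([ 0.21413747, -0.58688812,  0.40345458]), 'tool_rot': array([ 0.94909455,  1.35621567, -0.94683046]), 'opening': 0.08538212106511572}
scene {'fx': 473.5772668329215, 'fy': 473.5772668329215, 'cx': 252.2017612149415, 'cy': 186.32778835331825, 'k1': -0.14876976679541554, 'position': array([ 1.46945983, -0.23669822,  0.82668416]), 'orientation': array([-1.86238407, -1.47510136,  0.66811669])}
side {'fx': 365.400942978323, 'fy': 365.400942978323, 'cx': 257.95448913064723, 'cy': 194.09706376698298, 'k1': -0.043640340390360105, 'position': array([0.15198999, 0.43275434, 0.75727573]), 'orientation': array([-1.00476414,  2.51490916, -0.93035264])}
wrist {'fx': 326.61795051553787, 'fy': 326.61795051553787, 'cx': 251.4220250763183, 'cy': 186.38848200809605, 'k1': -0.09564264848076957, 'position': array([ 0.27922416, -0.56236359,  0.37227078]), 'orientation': array([ 2.38160448, -1.66526946, -0.23575126])}
```

View pics/scene0.png

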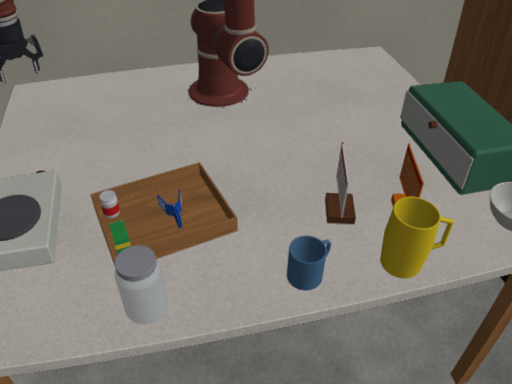

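View pics/side0.png

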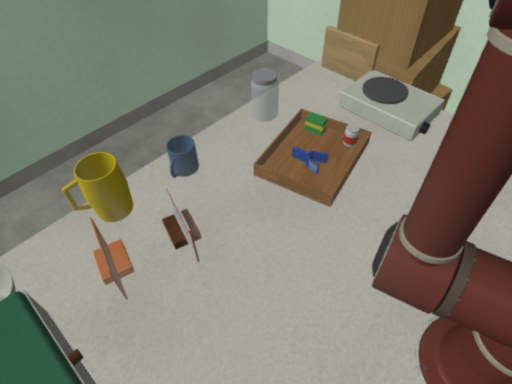

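View pics/wrist0.png

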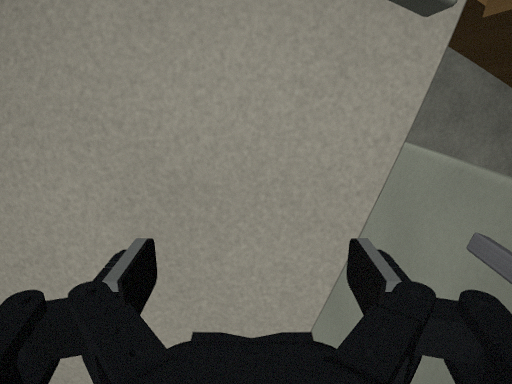

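The scene view shows the tray at about (165,212), with the blue clip in it at (173,208). The real stand, with the brown foot, is at (341,190), and the orange look-alike is at (410,180). In the side view the clip is at (310,158) and the card at (182,225).

```bash
cat > h.py <<'E'
import numpy as np,cv2
from scipy.spatial.transform import Rotation as R
def K(c): return np.array([[float(c['fx']),0,float(c['cx'])],[0,float(c['fy']),float(c['cy'])],[0,0,1]])
def D(c): return np.array([float(c['k1']),0,0,0,0])
def rays(c,uv):
    return cv2.undistortPoints(np.array(uv,float).reshape(-1,1,2),K(c),D(c)).reshape(-1,2)
def world(c,uv,z):
    s=rays(c,uv); P=np.c_[s,np.ones(len(s))]*np.array(z).reshape(-1,1)
    return R.from_rotvec(c['orientation']).apply(P)+c['position']
def plane(c,uv,h):
    s=rays(c,uv); d=R.from_rotvec(c['orientation']).apply(np.c_[s,np.ones(len(s))])
    t=(h-c['position'][2])/d[:,2]; return c['position']+d*t[:,None]
def proj(c,X):
    Rm=R.from_rotvec(c['orientation']).inv(); P=Rm.apply(np.atleast_2d(X)-c['position'])
    return cv2.projectPoints(P,np.zeros(3),np.zeros(3),K(c),D(c))[0].reshape(-1,2)
def cloud(c,d,mask=None):
    m=d>0
    if mask is not None: m&=mask
    v,u=np.nonzero(m); return world(c,np.c_[u,v],d[v,u]),np.c_[u,v]
def load(n): 
    f=np.load(f'pics/{n}.npz'); return f['p'],f['d'],f
E
python3 - <<'E'
from h import *
from station import *
np.set_printoptions(precision=4,suppress=True)
for n in("scene","side"):
    p,d,c=load(n+'0')
    for q in("clip_grip","clip_mouth","card_edge"):
        for r in tip_of(n,q)[:2]:
            h={'clip_grip':.024,'clip_mouth':.024,'card_edge':.08}[q]
            print(n,q,r['p'],np.array(r['centre']),plane(c,[r['centre']],h))
    for name,mask in (("clip",None),):
        hsv=cv2.cvtColor(p,cv2.COLOR_BGR2HSV)
    # blue in HSV near the clip
    m=cv2.inRange(hsv,(105,120,40),(130,255,255))>0
    P,uv=cloud(c,d,m); k=(P[:,2]<.06)&(P[:,2]>0.003)
    print(n,len(P),k.sum(),P[k].min(0),P[k].max(0))
    for x in zip(uv[k][::6],P[k][::6]): pass
    cv2.imwrite(f'pics/z_{n}.png',cv2.resize(p[150:260,60:300] if n=='scene' else p[90:290,80:400],None,fx=3 if n=='scene' else 2.4,fy=3 if n=='scene' else 2.4,interpolation=cv2.INTER_CUBIC))
p,d,c=load('scene0'); cv2.imwrite('pics/z_card.png',cv2.resize(p[120:250,290:450],None,fx=4,fy=4,interpolation=cv2.INTER_CUBIC))
print(get_obs()['t'])
E
```

```text
scene clip_grip 0.84 [169.7 198.2] [[ 0.5593 -0.2264  0.024 ]]
scene clip_grip 0.66 [337.8 204.4] [[0.6766 0.1816 0.024 ]]
scene clip_mouth 0.8 [180.1 221.2] [[ 0.6475 -0.2106  0.024 ]]
scene clip_mouth 0.19 [174.5 215.2] [[ 0.6238 -0.2214  0.024 ]]
scene card_edge 0.97 [407.1 159.5] [[0.6096 0.3989 0.08  ]]
scene card_edge 0.78 [339.9 159.2] [[0.5694 0.2219 0.08  ]]
scene 1170 796 [ 0.5544 -0.2547  0.0046] [0.8959 0.0988 0.0599]
side clip_grip 0.66 [316.4 160.1] [[ 0.5705 -0.2265  0.024 ]]
side clip_mouth 0.9 [293.8 151. ] [[ 0.6433 -0.2118  0.024 ]]
side card_edge 0.69 [193.8 248.4] [[0.5625 0.226  0.08  ]]
side card_edge 0.65 [315.2 159.4] [[ 0.5425 -0.1761  0.08  ]]
side 333 333 [ 0.5434 -0.2523  0.006 ] [ 0.644  -0.1943  0.0419]
0.45
```

```bash
ls pics
```

```text
scene0.npz
scene0.png
side0.npz
side0.png
wrist0.npz
wrist0.png
z_card.png
z_scene.png
z_side.png
```

View zooms.

View pics/z_scene.png

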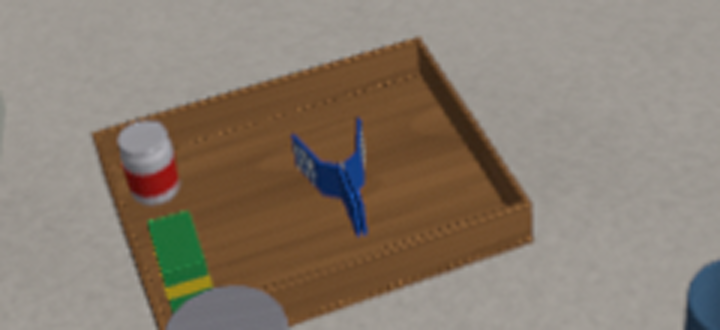

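View pics/z_side.png

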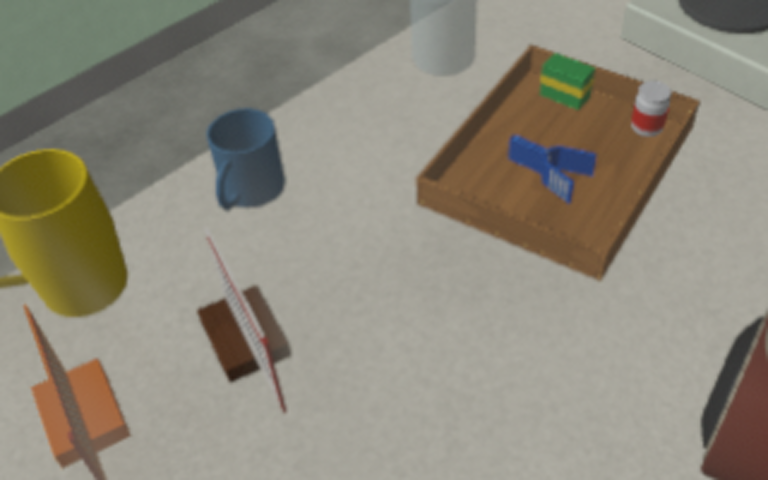

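View pics/z_card.png

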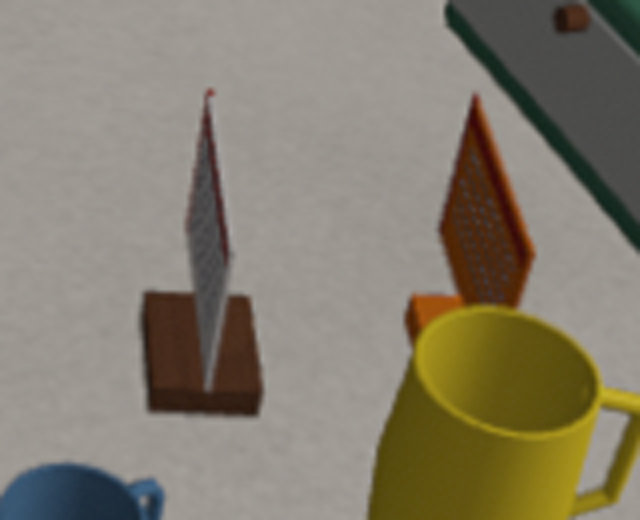

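```bash
python3 - <<'E'
from h import *
from station import get_obs
np.set_printoptions(precision=4,suppress=True)
o=get_obs(); print(o['tool_pos'],R.from_rotvec(o['tool_rot']).as_matrix())
for n in("scene","side"):
    p,d,c=load(n+'0'); hsv=cv2.cvtColor(p,cv2.COLOR_BGR2HSV)
    m=cv2.inRange(hsv,(105,120,40),(130,255,255))>0
    P,uv=cloud(c,d,m); k=(P[:,2]<.06)&(P[:,2]>0.003)&(P[:,1]<-.15)&(P[:,1]>-.3)
    P=P[k]; im=np.full((500,500,3),255,np.uint8)
    for q in P: cv2.circle(im,(int((q[1]+.28)*4000),int((q[0]-.53)*4000)),3,(int(q[2]*5000),0,int(255-q[2]*5000)),-1)
    cv2.imwrite(f'pics/top_{n}.png',im); print(n,len(P))
c=load('scene0')[2]
t=plane(c,[[342.2,143],[347.5,184]],.135); print('scene top corners',t)
c2=load('side0')[2]
t=plane(c2,[[80+208/2.4,90+238/2.4],[80+265/2.4,90+340/2.4]],.135); print('side far,near top',t)
print(plane(c2,[[80+285/2.4,90+410/2.4]],.02))
# card depth clouds
for n in("scene","side"):
    p,d,c=load(n+'0'); P,uv=cloud(c,d)
    k=(P[:,2]>.05)&(P[:,2]<.14)&(P[:,0]>.53)&(P[:,0]<.78)&(P[:,1]>.15)&(P[:,1]<.29)
    Q=P[k]; print(n,k.sum(),Q.min(0),Q.max(0))
    mu=np.median(Q,0); f=np.polyfit(Q[:,0],Q[:,1],1); r=Q[:,1]-np.polyval(f,Q[:,0])
    for _ in range(5):
        g=abs(r)<.006; f=np.polyfit(Q[g,0],Q[g,1],1); r=Q[:,1]-np.polyval(f,Q[:,0])
    print(g.sum(),f,np.arctan(f[0]),Q[g].min(0),Q[g].max(0),np.polyval(f,.565))
E
```

```text
[ 0.2142 -0.5871  0.4046] [[-0.0001  0.9394  0.3427]
 [ 0.0001  0.3427 -0.9394]
 [-1.     -0.     -0.0001]]
scene 253
side 333
scene top corners [[0.5732 0.2192 0.135 ]
 [0.727  0.1706 0.135 ]]
side far,near top [[0.6994 0.1834 0.135 ]
 [0.5661 0.2214 0.135 ]]
[[0.5641 0.2216 0.02  ]]
scene 413 [0.5625 0.1714 0.0503] [0.7224 0.2213 0.1365]
413 [-0.3003  0.3894] -0.29170929939866713 [0.5625 0.1714 0.0503] [0.7224 0.2213 0.1365] 0.21975643018856203
side 347 [0.5606 0.1755 0.0508] [0.7188 0.2237 0.1354]
347 [-0.2998  0.3918] -0.2913133348672317 [0.5606 0.1755 0.0508] [0.7188 0.2237 0.1354] 0.22238470901622687
```

View pics/top_scene.png

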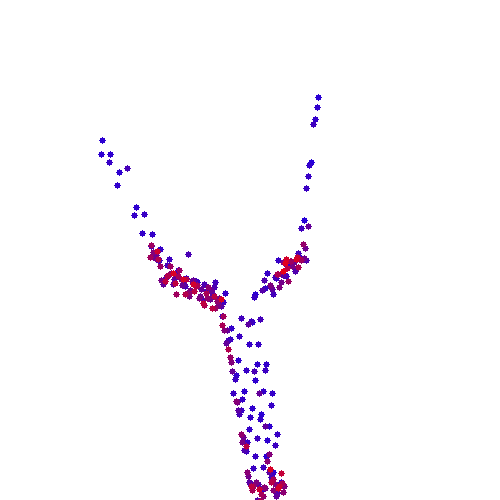

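View pics/top_side.png

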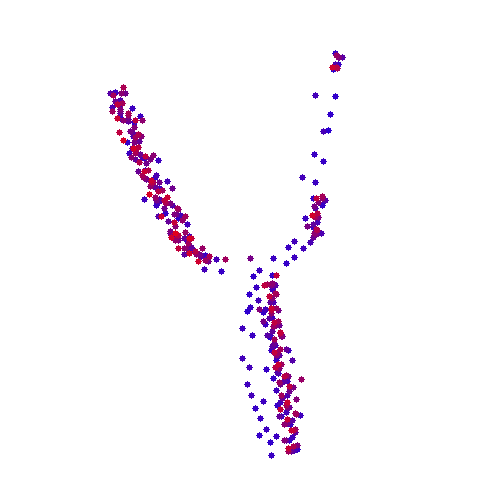

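Request:
carry_out --increments '[[[0,0,-0.24],[0.98,1,-0.3],1],[[0,0,-0.24],[0.98,1,-0.3],1],[[0,0,-0.24],[0.98,1,-0.3],1],[[0,0,-0.24],[0.98,1,-0.3],1],[[0,0,-0.24],[0.98,1,-0.3],1],[[0,0,-0.24],[0.98,1,-0.3],1],[[0,0,-0.24],[0.98,1,-0.3],1],[[0,0,-0.24],[0.98,1,-0.3],1]]' --squeeze 20

```text
t: 1.25
tool_pos: [0.3734, -0.4235, 0.3572]
tool_rot: [1.1, 1.27, -1.105]
contact_force: [0.4, -0.2, 0.2]
opening: 0.0855
```

Request:
carry_out --increments '[[[0,0,0],[0.98,1,-0.3],1],[[0,0,0],[0.98,1,-0.3],1],[[0,0,0],[0.98,1,-0.3],1],[[0,0,0],[0.98,1,-0.3],1],[[0,0,0],[0.98,1,-0.3],1],[[0,0,0],[0.98,1,-0.3],1],[[0,0,0],[0.98,1,-0.3],1],[[0,0,0],[0.98,1,-0.3],1]]'

```text
t: 2.05
tool_pos: [0.5362, -0.256, 0.3088]
tool_rot: [1.1, 1.265, -1.105]
contact_force: [-0.4, -0.6, -0.9]
opening: 0.0855
```

Request:
carry_out --increments '[[[0,0,0],[0.8,0.8,-0.3],1],[[0,0,0],[0.8,0.8,-0.3],1],[[0,0,0],[0,0,0],1]]'

```text
t: 2.35
tool_pos: [0.5709, -0.2199, 0.2956]
tool_rot: [1.097, 1.268, -1.102]
contact_force: [-0.4, -1.3, 0.8]
opening: 0.0854
```

```bash
cat > snap.py <<'E'
import sys
from station import *
from h import *
np.set_printoptions(precision=4,suppress=True)
def snap(n,tag):
    c=get_calibration(n); p,d=get_image(n); cv2.imwrite(f"pics/{tag}.png",p)
    np.savez(f"pics/{tag}.npz",p=p,d=d,**{k:np.array(v) for k,v in c.items()}); return p,d,c
E
python3 - <<'E'
from snap import *
o=get_obs(); print(o['t'],o['tool_pos'],R.from_rotvec(o['tool_rot']).as_matrix())
p,d,c=snap('wrist','w1')
for q,h in(("clip_grip",.024),("clip_mouth",.024),("clip",.006)):
    for r in tip_of('wrist',q)[:2]: print(q,r['p'],r['centre'],plane(c,[r['centre']],h))
E
```

```text
2.35 [ 0.5709 -0.2199  0.2956] [[ 0.0031  0.9893  0.1459]
 [-0.0066  0.1459 -0.9893]
 [-1.      0.0021  0.0069]]
clip_mouth 0.67 [255.0, 77.2] [[ 0.652  -0.2115  0.024 ]]
clip_mouth 0.44 [289.9, 151.8] [[ 0.6031 -0.2451  0.024 ]]
clip 0.94 [252.9, 144.3] [[ 0.6019 -0.2176  0.006 ]]
clip 0.48 [452.1, 78.3] [[ 0.6783 -0.3658  0.006 ]]
```

View pics/w1.png

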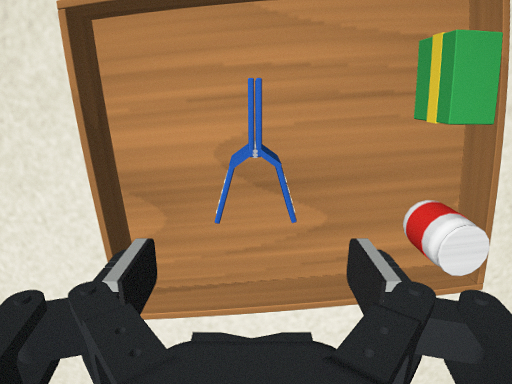

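The wrist view shows the clip head-on: jaw tips at (255,79), pivot at (255,152), handle ends at (217,222) and (295,221).

```bash
python3 - <<'E'
from h import *
np.set_printoptions(precision=4,suppress=True)
p,d,c=load('w1')
P=plane(c,[[255,79],[255,152],[217,221.5],[295,220.5]],.042); print(P)
a=P[0]; e=(P[2]+P[3])/2; print(np.linalg.norm(a-e),np.arctan2(*(a-e)[[1,0]]),np.linalg.norm(P[2]-P[3]))
u=(a-e)/np.linalg.norm(a-e); print('grip',e+u*.017,a-u*.088,P[1]-.038*u)
w,uv=cloud(c,d,cv2.inRange(cv2.cvtColor(p,cv2.COLOR_BGR2HSV),(105,120,40),(130,255,255))>0); print(np.percentile(w[:,2],[5,50,95]))
E
```

```text
[[ 0.6499 -0.2115  0.042 ]
 [ 0.6021 -0.2187  0.042 ]
 [ 0.5475 -0.1988  0.042 ]
 [ 0.5564 -0.2552  0.042 ]]
0.09922469658712241 0.1570376005795243 0.057029664949109146
grip [ 0.5687 -0.2243  0.042 ] [ 0.563  -0.2252  0.042 ] [ 0.5646 -0.2246  0.042 ]
[0.0248 0.0412 0.0423]
```

Request:
carry_out --increments '[[[0,0,0.1],[-0.3,-0.2,-0.5],1],[[0,0,0],[0,0,-1],1],[[0,0,0],[0,0,-1],1],[[0,0,0],[0,0,-1],1],[[0,0,0],[0,0,-1],1],[[0,0,0],[0,0,-0.5],1],[[0,0,0],[0,0,-0.2],1],[[0,0,0],[0,0,0],1]]'

```text
t: 3.35
tool_pos: [0.5572, -0.2335, 0.1895]
tool_rot: [1.095, 1.262, -1.103]
contact_force: [-0.0, 0.5, 0.7]
opening: 0.0853
```

```bash
python3 - <<'E'
from snap import *
o=get_obs(); print(o['t'],o['tool_pos'],R.from_rotvec(o['tool_rot']).as_matrix())
p,d,c=snap('wrist','w2')
E
```

```text
3.35 [ 0.5572 -0.2335  0.1895] [[ 0.006   0.9893  0.1457]
 [-0.0118  0.1457 -0.9893]
 [-0.9999  0.0042  0.0125]]
```

View pics/w2.png

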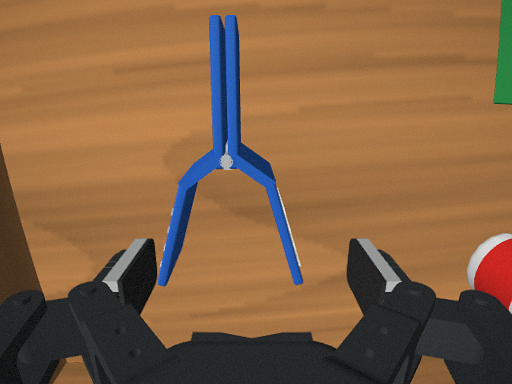

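Request:
carry_out --increments '[[[0.06,0.03,0.06],[0.2,0.25,0],1],[[0.06,0.03,0.06],[0.15,0.25,0],1],[[0,0,0],[0,0,0],1]]'

```text
t: 3.7
tool_pos: [0.5661, -0.2235, 0.1931]
tool_rot: [1.092, 1.275, -1.089]
contact_force: [-0.2, -0.4, -0.8]
opening: 0.0855
```

```bash
cat > st.py <<'E'
from snap import *
o=get_obs(); M=R.from_rotvec(o['tool_rot']).as_matrix()
print(o['t'],o['tool_pos'],'xaxis',M[:,0],'zang',np.arctan2(M[1,2],M[0,2]),'grasp',o['tool_pos']+.155*M[:,0],o['opening'],o['contact_force'])
E
python3 st.py
```

```text
3.7 [ 0.5661 -0.2235  0.1931] xaxis [ 0.0049 -0.0015 -1.    ] zang -1.4115822992511071 grasp [ 0.5668 -0.2237  0.0381] 0.08546137932911367 [-0.1901 -0.433  -0.8333]
```

Request:
carry_out --increments '[[[0,0.03,0],[0,0,-0.4],1],[[0,0,0],[-0.05,-0.03,0],1]]'

```text
t: 3.9
tool_pos: [0.5659, -0.2237, 0.1858]
tool_rot: [1.09, 1.276, -1.089]
contact_force: [-0.1, 1.4, 1.2]
opening: 0.0852
```

```bash
python3 st.py; python3 -c "
from snap import *
snap('wrist','w3')"
```

```text
3.9 [ 0.5659 -0.2237  0.1858] xaxis [ 0.0035 -0.0026 -1.    ] zang -1.4102332509447355 grasp [ 0.5664 -0.2241  0.0308] 0.08524715478534105 [-0.1162  1.3822  1.159 ]
```

View pics/w3.png

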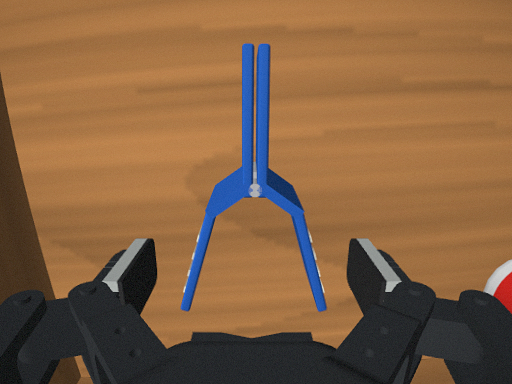

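Request:
carry_out --increments '[[[0,0,0],[0,0,0],0.6],[[0,0,0],[0,0,0],0.45],[[0,0,0],[0,0,0],0.3],[[0,0,0],[0,0,0],0.2],[[0,0,0],[0,0,0],0.15],[[0,0,0],[0,0,0],0.1],[[0,0,0],[0,0,0],0.1]]' --squeeze 25

```text
t: 4.65
tool_pos: [0.5669, -0.2252, 0.1892]
tool_rot: [1.09, 1.271, -1.089]
contact_force: [-0.6, 0.8, -0.5]
opening: 0.0289
```

```bash
python3 st.py; python3 -c "
from snap import *
snap('wrist','w4')"
```

```text
4.65 [ 0.5669 -0.2252  0.1892] xaxis [ 0.0074 -0.0055 -1.    ] zang -1.4110937691956935 grasp [ 0.568  -0.2261  0.0342] 0.02887330727261796 [-0.6164  0.7805 -0.5381]
```

View pics/w4.png

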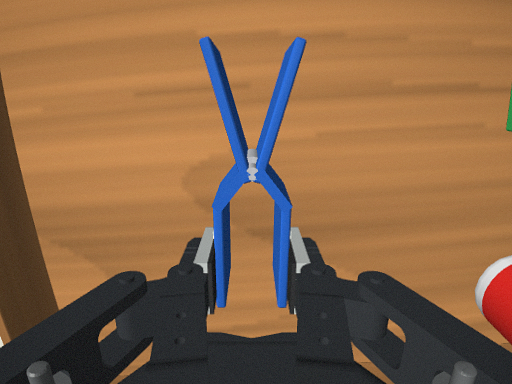

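Request:
carry_out --increments '[[[0.05,0.05,0],[0,0,0.5],0.1],[[0,0,0],[0,0,0.8],0.1],[[0,0,0],[0,0,1],0.1],[[0,0,0],[0,0,1],0.1],[[0,0,0],[0,0,1],0.1],[[0,0,0],[0,0,0.5],0.1]]'

```text
t: 5.3
tool_pos: [0.5655, -0.2245, 0.2909]
tool_rot: [1.091, 1.283, -1.09]
contact_force: [-0.1, -0.1, 0.3]
opening: 0.0292
```

```bash
python3 st.py; python3 -c "
from snap import *
snap('wrist','w5')"
```

```text
5.3 [ 0.5655 -0.2245  0.2909] xaxis [-0.0011  0.0017 -1.    ] zang -1.4109579246362358 grasp [ 0.5654 -0.2242  0.1359] 0.029157603614909752 [-0.0641 -0.1136  0.2868]
```

View pics/w5.png

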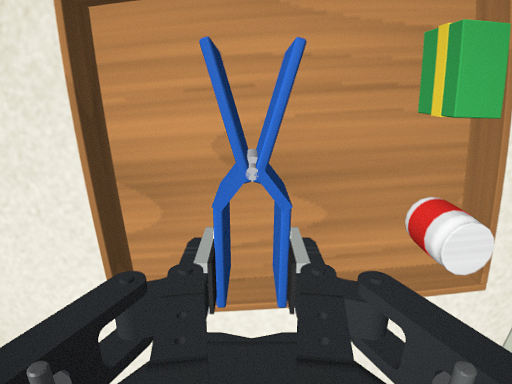

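The clip came up with its jaws wide open, tips at (206,42) and (300,42). Next I'll measure it in the tool frame while I travel.

```bash
cat > clip.py <<'E'
from h import *
def clipfit(p,d,c,tp,tr,show=True):
    hsv=cv2.cvtColor(p,cv2.COLOR_BGR2HSV); m=cv2.inRange(hsv,(105,120,40),(130,255,255))>0
    P,uv=cloud(c,d,m); T=R.from_rotvec(tr).inv().apply(P-tp)  # tool frame: x fwd, y toward jaws, z
    return T,uv
E
python3 - <<'E'
from snap import *
from clip import *
o=get_obs(); p,d,c=load('w5'); T,uv=clipfit(p,d,c,o['tool_pos'],o['tool_rot'])
k=T[:,0]<.2; T=T[k]
print(len(T)); print('x pct',np.percentile(T[:,0],[1,5,25,50,75,95,99]))
top=T[T[:,0]<np.percentile(T[:,0],30)+.004]
for y0 in np.arange(-.02,.11,.01):
    s=top[abs(top[:,1]-y0)<.003]; 
    if len(s): 
        L=s[s[:,2]<0][:,2]; Q=s[s[:,2]>0][:,2]
        print(round(y0,3),len(s),'x',round(np.median(s[:,0]),4),[ (round(a.min(),4),round(a.max(),4)) if len(a) else None for a in(L,Q)])
print(T[:,1].min(),T[:,1].max())
E
```

```text
8467
x pct [0.1482 0.1486 0.1494 0.15   0.1548 0.1753 0.1816]
-0.02 6 x 0.15 [(np.float64(-0.0151), np.float64(-0.0125)), (np.float64(0.0107), np.float64(0.0115))]
-0.01 242 x 0.1492 [(np.float64(-0.0162), np.float64(-0.0122)), (np.float64(0.0095), np.float64(0.0134))]
0.0 263 x 0.1493 [(np.float64(-0.016), np.float64(-0.0121)), (np.float64(0.0096), np.float64(0.0133))]
0.01 299 x 0.1494 [(np.float64(-0.0162), np.float64(-0.0121)), (np.float64(0.0096), np.float64(0.0135))]
0.02 300 x 0.1495 [(np.float64(-0.0162), np.float64(-0.0121)), (np.float64(0.0097), np.float64(0.0133))]
0.03 441 x 0.1495 [(np.float64(-0.0166), np.float64(-0.0078)), (np.float64(0.0052), np.float64(0.0136))]
0.04 411 x 0.1496 [(np.float64(-0.009), np.float64(-0.0)), (np.float64(0.0003), np.float64(0.0068))]
0.05 388 x 0.1498 [(np.float64(-0.0093), np.float64(-0.0041)), (np.float64(0.0015), np.float64(0.0071))]
0.06 401 x 0.1499 [(np.float64(-0.0126), np.float64(-0.0069)), (np.float64(0.0046), np.float64(0.0098))]
0.07 404 x 0.15 [(np.float64(-0.0151), np.float64(-0.0099)), (np.float64(0.0077), np.float64(0.013))]
0.08 459 x 0.1501 [(np.float64(-0.018), np.float64(-0.0127)), (np.float64(0.0103), np.float64(0.0158))]
0.09 28 x 0.1506 [(np.float64(-0.0185), np.float64(-0.0157)), (np.float64(0.0134), np.float64(0.0161))]
-0.01820841267619601 0.0877571045916225
```

Request:
carry_out --increments '[[[0,0,-0.2],[-0.28,0.5,0],0.1],[[0,0,-0.2],[-0.28,1,0],0.1],[[0,0,-0.2],[-0.28,1,0],0.1],[[0,0,-0.2],[-0.28,1,0],0.1],[[0,0,-0.2],[-0.28,1,0],0.1],[[0,0,-0.2],[-0.28,1,0],0.1],[[0,0,-0.2],[-0.28,1,0],0.1],[[0,0,-0.2],[-0.28,1,0],0.1]]'

```text
t: 6.15
tool_pos: [0.5185, -0.0716, 0.2929]
tool_rot: [1.217, 1.203, -1.217]
contact_force: [-0.7, 0.2, -0.3]
opening: 0.0289
```

Request:
carry_out --increments '[[[0,0,-0.2],[-0.28,1,0],0.1],[[0,0,-0.2],[-0.28,1,0],0.1],[[0,0,-0.2],[-0.28,1,0],0.1],[[0,0,-0.2],[-0.28,1,0],0.1],[[0,0,-0.2],[-0.28,1,0],0.1],[[0,0,-0.2],[-0.28,1,0],0.1],[[0,0,-0.2],[-0.28,1,0],0.1],[[0,0,-0.2],[-0.28,1,0],0.1]]'

```text
t: 6.95
tool_pos: [0.469, 0.0951, 0.2901]
tool_rot: [1.338, 1.123, -1.343]
contact_force: [-0.5, -1.1, -0.6]
opening: 0.0287
```

```bash
python3 st.py
```

```text
6.95 [0.469  0.0951 0.2901] xaxis [-0.0044  0.0006 -1.    ] zang -1.7496143213649633 grasp [0.4683 0.0952 0.1351] 0.02872637952728988 [-0.4956 -1.1109 -0.5863]
```

Request:
carry_out --increments '[[[0,0,-0.2],[-0.25,1,0],0.1],[[0,0,-0.2],[-0.25,1,0],0.1],[[0,0,-0.2],[-0.25,1,0],0.1],[[0,0,-0.2],[-0.25,1,0],0.1],[[0,0,-0.2],[-0.25,1,0],0.1],[[0,0,-0.1],[-0.25,1,0],0.1],[[0,0.04,0],[-0.25,1,0],0.1],[[0,0,0],[0,0.5,0],0.1]]'

```text
t: 7.75
tool_pos: [0.4292, 0.2517, 0.2876]
tool_rot: [1.414, 1.065, -1.432]
contact_force: [0.8, -0.1, -0.6]
opening: 0.0291
```

Request:
carry_out --increments '[[[0,0,0],[0,0,-0.5],0.1],[[0,0,0],[0,0,-0.3],0.1]]'

```text
t: 7.95
tool_pos: [0.4293, 0.2523, 0.2712]
tool_rot: [1.414, 1.066, -1.429]
contact_force: [-0.2, 0.4, -0.7]
opening: 0.0291
```

```bash
python3 st.py; python3 -c "
from snap import *
snap('wrist','w6');snap('side','s6');snap('scene','c6')
p=np.vstack([cv2.imread('pics/s6.png')[150:300,80:360],cv2.imread('pics/c6.png')[90:240,220:500]])
cv2.imwrite('pics/sc6.png',cv2.resize(p,None,fx=2,fy=2,interpolation=2))"
```

```text
7.95 [0.4293 0.2523 0.2712] xaxis [-0.0117  0.0006 -0.9999] zang -1.8611087190667295 grasp [0.4275 0.2524 0.1162] 0.029148009883128035 [-0.1591  0.4385 -0.668 ]
```

View pics/w6.png

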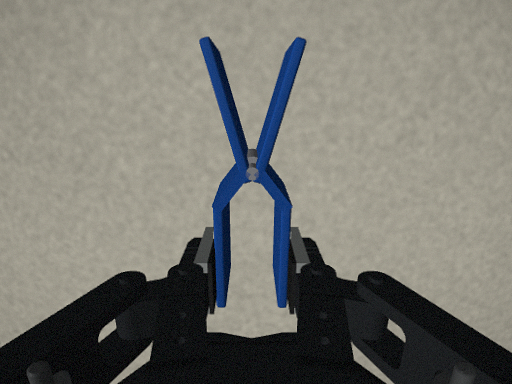

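View pics/sc6.png

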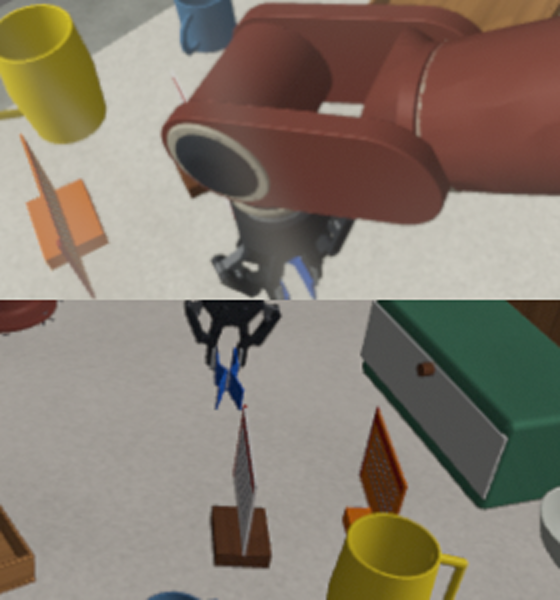

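```bash
python3 - <<'E'
from snap import *
a=-.2915; u=np.array([np.cos(a),np.sin(a),0]); v=np.array([-np.sin(a),np.cos(a),0])
for n in("scene0","c6","side0"):
    p,d,c=load(n); P,uv=cloud(c,d); E=np.array([.565,.221,0])
    L=np.c_[(P-E)@u,(P-E)@v,P[:,2]]
    k=(L[:,2]>.03)&(L[:,2]<.14)&(abs(L[:,1])<.008)&(abs(L[:,0])<.2)
    L=L[k]; s=np.sort(L[:,0]); print(n,len(L),'s lo',s[[0,2,5,10,20]],'hi',s[[-10,-4,-1]],'v',np.median(L[:,1]),'zmax',np.sort(L[:,2])[-4:])
o=get_obs(); M=R.from_rotvec(o['tool_rot']).as_matrix()
tips=[o['tool_pos']+M@np.array([x,.0875,z]) for x in(.1505,.1865) for z in(-.0175,.015)]
ed=[E+u*0+[0,0,h] for h in(.135,.08,.02)]
far=E+u*.16+[0,0,.135]
p,d,c=load('c6')
uvt=proj(c,tips); uve=proj(c,ed+[far]); print(np.array(tips)); print(uvt,uve)
im=cv2.resize(p[100:210,290:390],None,fx=6,fy=6,interpolation=2)[:600]
for q in uvt: cv2.circle(im,tuple(int(round(t)) for t in (q-[290,100])*6+3),4,(0,255,255),1)
for q in uve: cv2.circle(im,tuple(int(round(t)) for t in (q-[290,100])*6+3),4,(0,255,0),1)
cv2.imwrite('pics/ov6.png',im)
E
```

```text
scene0 495 s lo [-0.0025  0.0027  0.0032  0.007   0.0092] hi [0.1631 0.1636 0.1648] v -0.0014483521534748823 zmax [0.1355 0.1359 0.1361 0.1365]
c6 659 s lo [-0.1563 -0.1538 -0.1509 -0.1456 -0.1364] hi [0.1631 0.1642 0.1651] v -0.0014125351302720947 zmax [0.1361 0.1369 0.137  0.1373]
side0 399 s lo [-0.0047 -0.0033 -0.0025 -0.0021 -0.0014] hi [0.153  0.1561 0.1603] v 0.0015462456315776466 zmax [0.1348 0.1353 0.1354 0.1354]
[[0.5165 0.2437 0.1199]
 [0.5072 0.2126 0.12  ]
 [0.5161 0.2437 0.0839]
 [0.5068 0.2126 0.084 ]]
[[342.0403 134.4048]
 [329.87   133.8248]
 [340.2987 145.3186]
 [328.3422 144.7546]] [[341.6356 141.0879]
 [338.9611 158.2521]
 [336.172  175.9242]
 [347.8199 181.3113]]
```

View pics/ov6.png

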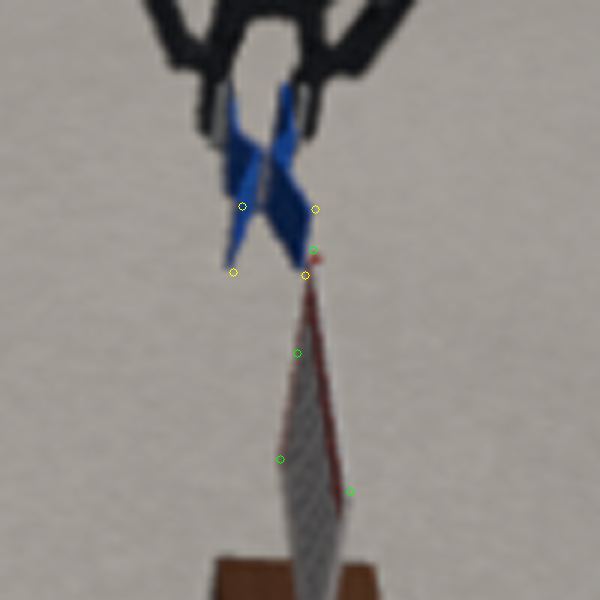

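Request:
carry_out --increments '[[[0,-0.12,0],[0,0,-0.6],0.1],[[0,0,0],[0,0,-0.5],0.1],[[0,0,0],[0.6,-0.05,0],0.1],[[0,0,0],[0.6,-0.05,0],0.1],[[0,0,0],[0.5,-0.05,0],0.1],[[0,0,0],[0,0,0],0.1]]'

```text
t: 8.7
tool_pos: [0.4686, 0.2466, 0.2503]
tool_rot: [1.426, 1.054, -1.42]
contact_force: [0.2, 0.7, -0.8]
opening: 0.0288
```

```bash
cat > look.py <<'E'
import sys
from snap import *
tag=sys.argv[1]
o=get_obs(); M=R.from_rotvec(o['tool_rot']).as_matrix()
a=-.2915; u=np.array([np.cos(a),np.sin(a),0]); v=np.array([-np.sin(a),np.cos(a),0]); E=np.array([.565,.221,.08])
mouth=o['tool_pos']+M@np.array([.1676+.001,.0877,-.0013])
print(o['t'],o['tool_pos'],'xax',M[:,0],'zang',np.arctan2(M[1,2],M[0,2])+np.pi/2-a,'op',o['opening'],'F',o['contact_force'])
print('mouth s,v,z',(mouth-E)@u,(mouth-E)@v,mouth[2])
snap('wrist','w'+tag); p,d,c=snap('scene','c'+tag)
cv2.imwrite(f'pics/cz{tag}.png',cv2.resize(p[100:200,290:390],None,fx=6,fy=6,interpolation=2))
E
python3 look.py 7
```

```text
8.7 [0.4686 0.2466 0.2503] xax [ 0.0034  0.0013 -1.    ] zang -0.004011041047999542 op 0.028818620785819895 F [ 0.1511  0.6996 -0.7669]
mouth s,v,z -0.011539370945028502 -0.0018542710388932645 0.08196402599917338
```

View pics/w7.png

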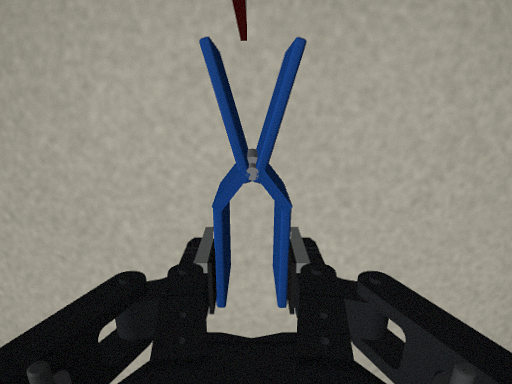

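View pics/cz7.png

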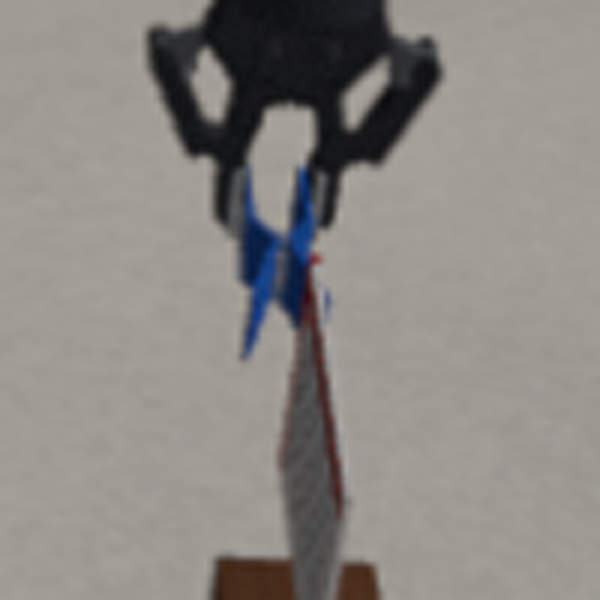

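```bash
cat > edge.py <<'E'
import sys
from snap import *
a=-.2915; u=np.array([np.cos(a),np.sin(a),0]); v=np.array([-np.sin(a),np.cos(a),0]); E=np.array([.565,.221,.08])
tag=sys.argv[1]; p,d,c=load(tag)
cv2.imwrite('pics/ez.png',cv2.resize(p[0:200,160:350],None,fx=3,fy=3,interpolation=2))
hsv=cv2.cvtColor(p,cv2.COLOR_BGR2HSV); m=(cv2.inRange(hsv,(0,110,20),(12,255,255))>0)|(cv2.inRange(hsv,(168,110,20),(180,255,255))>0)
m[200:]=False
for r in range(0,200,4):
    cs=np.nonzero(m[r])[0]
    if len(cs): 
        dd=d[r,cs]; X=world(c,np.c_[cs,np.full(len(cs),r)],dd); X=X[dd>0]
        mm=np.median(X,0) if len(X) else np.full(3,np.nan)
        print(r,cs.min(),cs.max(),'s,v,z',(mm-E)@u,(mm-E)@v,mm[2])
if len(sys.argv)>2:
    q=plane(c,[[float(sys.argv[2]),float(sys.argv[3])]],.02)[0]; print('bottom s,v',(q-E)@u,(q-E)@v)
E
python3 edge.py w7 243.5 40
```

```text
0 233 244 s,v,z 0.0007197456153709455 0.0017926676641399082 0.10103091965579705
4 234 244 s,v,z 0.000376456673244562 0.0017917841974569853 0.0970153571341767
8 234 245 s,v,z 0.0005012930113754145 0.0018411293925575574 0.0914801849055386
12 236 245 s,v,z 0.0006675623964527414 0.0017420899773273435 0.08513605476222912
16 236 245 s,v,z 0.0003712785332497422 0.0019027593417888788 0.07958783943742145
20 237 245 s,v,z 0.0004201198007389747 0.001929433534893189 0.0715278028322732
24 238 246 s,v,z 0.0003526260411905891 0.00174333033528725 0.06397478793324032
28 239 246 s,v,z 0.00029664348296555267 0.0017803535299763303 0.05511192466520126
32 240 246 s,v,z 0.0006671006610124507 0.0019432110579489285 0.04313480421343657
36 241 246 s,v,z 0.00016265564649777368 0.0018446658604992637 0.03335313672048827
bottom s,v 0.0002176177357599662 0.0021965273122272816
```

View pics/ez.png

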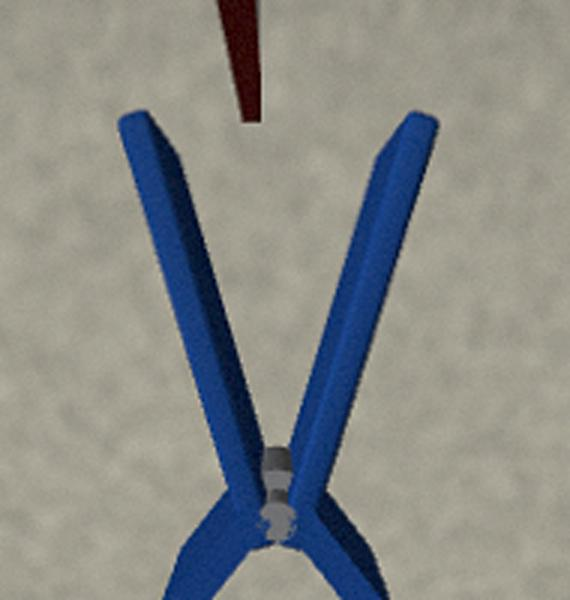

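Request:
carry_out --increments '[[[0,0.03,0.04],[0.05,0.18,-0.05],0.1],[[0,0,0],[0.2,-0.06,0],0.1],[[0,0,0],[0.2,-0.06,0],0.1],[[0,0,0],[0.2,-0.06,0],0.1],[[0,0,0],[0,0,0],0.1]]'

```text
t: 9.3
tool_pos: [0.4808, 0.2472, 0.2491]
tool_rot: [1.419, 1.06, -1.42]
contact_force: [1.3, -0.9, -0.4]
opening: 0.0288
```

```bash
python3 look.py 8; python3 edge.py w8
```

```text
9.3 [0.4808 0.2472 0.2491] xax [-0.0011  0.0013 -1.    ] zang 0.00207219173905282 op 0.028796494617332344 F [ 1.3235 -0.8511 -0.403 ]
mouth s,v,z -0.0006797065554555091 0.002560424555174985 0.08041842381704498
0 243 257 s,v,z 0.002394625424063022 0.0022028016252668607 0.1349497846874289
4 243 257 s,v,z 0.0015505545126544026 0.0021767466785235687 0.13438354016699217
8 243 257 s,v,z 0.0006167256694503396 0.002213312875135276 0.13474293968731382
12 244 257 s,v,z 0.0003972156008787248 0.002112724140960878 0.1318200776172147
16 244 256 s,v,z 0.0004054830376394996 0.0022569229472591814 0.12793022318688047
20 245 256 s,v,z 0.0002614062377920072 0.0020991737326849632 0.12276366550437817
24 245 256 s,v,z 0.0002832889754996846 0.0021882052586278847 0.1177000109596405
28 245 255 s,v,z 0.00016980358980674053 0.0024239692475408517 0.11220955538531005
32 246 255 s,v,z 0.00028731325206145735 0.0022252342706223904 0.10503258568545729
36 246 255 s,v,z 0.0003942158226886279 0.0022585327780218043 0.09715984692310684
40 247 254 s,v,z 0.0002741391575672638 0.002300595105213135 0.08925560391689011
44 247 254 s,v,z 0.00013001489701495577 0.00234938946766781 0.07985988306176191
48 248 254 s,v,z 0.00046644356598935454 0.002177767139474954 0.06550648421859198
52 248 254 s,v,z 0.0003091327493168661 0.0024517594968634536 0.05201281066896574
56 248 254 s,v,z 0.0003280385724442201 0.0022568935475582807 0.03582091644707858
```

View pics/ez.png

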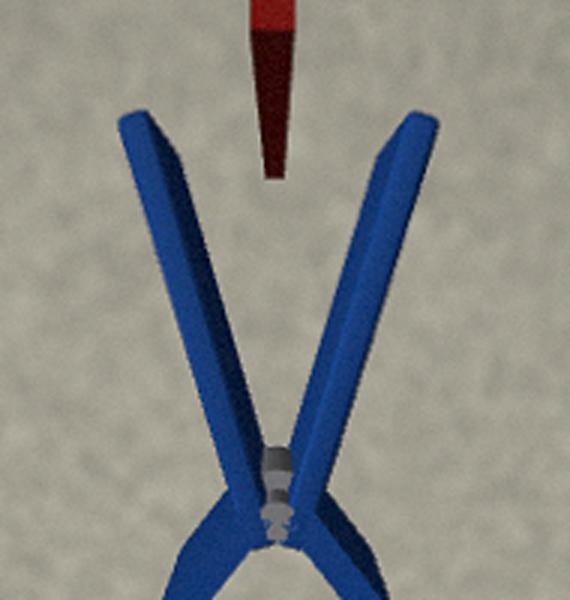

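Request:
carry_out --increments '[[[0,0,0],[0.25,-0.075,0],0.1],[[0,0,0],[0.25,-0.075,0],0.1],[[0,0,0],[0.25,-0.075,0],0.1],[[0,0,0],[0,0,0],0.1]]'

```text
t: 9.8
tool_pos: [0.4966, 0.2423, 0.249]
tool_rot: [1.419, 1.06, -1.42]
contact_force: [-0.2, -0.3, -0.0]
opening: 0.0289
```

```bash
python3 look.py 9; python3 edge.py w9
```

```text
9.8 [0.4966 0.2423 0.249 ] xax [-0.0014  0.0012 -1.    ] zang 0.002291203814490994 op 0.028907241089292428 F [-0.1519 -0.3127 -0.0089]
mouth s,v,z 0.015773927606073893 0.0024255018514224465 0.08026240084176431
0 243 257 s,v,z 0.020227031588651766 0.0021441484925176515 0.12926423988655436
4 243 257 s,v,z 0.01916622312574603 0.0021427494545687583 0.1297112312960716
8 243 257 s,v,z 0.018208611948736242 0.0021257163799687936 0.12975709701765692
12 243 257 s,v,z 0.01736525410005444 0.0021136948484068623 0.12929483084002605
16 243 257 s,v,z 0.01646340246636344 0.0021168684841374736 0.12904837476755723
20 243 257 s,v,z 0.01543803554323381 0.00214026825746837 0.12936878083141296
24 243 257 s,v,z 0.014315886803791226 0.0021150081423769217 0.13021347452236437
28 243 257 s,v,z 0.013552061357377626 0.00212355851663117 0.1291868310975149
32 243 257 s,v,z 0.012531722195477116 0.00211169025586141 0.12950696990058808
36 243 257 s,v,z 0.011656742517502868 0.0021176775312715616 0.12895136707299637
40 243 257 s,v,z 0.010500036858493694 0.0021022715666921643 0.13017422396982728
44 243 257 s,v,z 0.009736885810472062 0.002101920664705533 0.12873827187685974
48 243 257 s,v,z 0.008031017342274877 0.002104529552033119 0.13485731060906103
52 243 257 s,v,z 0.007074512090558771 0.002077354328373621 0.13452956532713026
56 243 257 s,v,z 0.006178491883082176 0.002077133431764154 0.13468760006213593
60 243 257 s,v,z 0.005280836187147838 0.0020773216768737155 0.13466463627502118
64 243 257 s,v,z 0.004374246712136783 0.0020717152847918143 0.134652343126514
68 243 257 s,v,z 0.00339093903687607 0.002072873392673823 0.13468336640517878
72 243 257 s,v,z 0.002483691630552148 0.0020718433699087133 0.13416903134520275
76 243 257 s,v,z 0.0015297059750848995 0.0020720428050509713 0.13446950708571587
80 243 256 s,v,z 0.0005503648023532867 0.002187323217924779 0.1344433989784041
84 245 255 s,v,z 0.00023897303653388702 0.0021951079014986387 0.10999833128826164
```

View pics/ez.png

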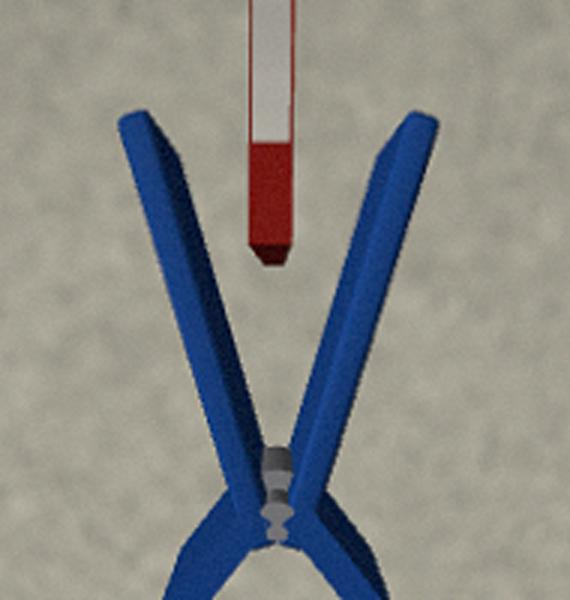

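Request:
carry_out --increments '[[[0,0,0],[0.18,-0.055,0],0.1],[[0,0,0],[0.18,-0.055,0],0.1],[[0,0,0],[0,0,0],0.1],[[0,0,0],[0,0,0],0.1]]'

```text
t: 10.3
tool_pos: [0.5037, 0.2401, 0.2486]
tool_rot: [1.418, 1.061, -1.42]
contact_force: [-0.4, 0.1, -0.9]
opening: 0.0291
```

```bash
python3 look.py 10; python3 edge.py w10|tail -3
```

```text
10.3 [0.5037 0.2401 0.2486] xax [-0.0025  0.0011 -1.    ] zang 0.002633693644491397 op 0.029097471873068315 F [-0.4316  0.0855 -0.8834]
mouth s,v,z 0.023058283097601905 0.0022863863537635845 0.07981424264063369
100 242 256 s,v,z 0.0031347176048963253 0.0021961006229505543 0.1344194880296703
104 242 256 s,v,z 0.002201630720315215 0.002188031279531236 0.13460774973328424
108 242 256 s,v,z 0.0011843381670924224 0.002197959495896356 0.13462990584950157
```

View pics/ez.png

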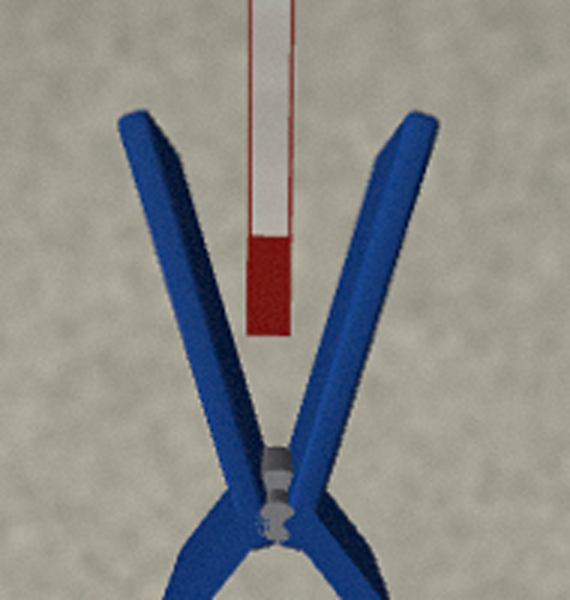

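View pics/c10.png

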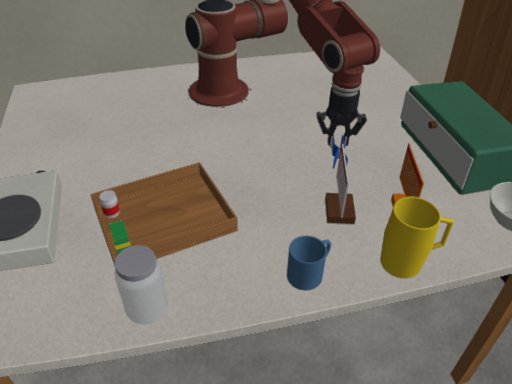

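```bash
python3 -c "
from station import *
print(finish_job()); o=get_obs(); print(o['t'],o['opening'],o['contact_force'],o['tool_pos'])"
```

```text
the job is handed in; nothing more can be done
None
the job is handed in; nothing more can be done
```

I picked the blue clip out of the tray by its handles, squeezed it fully open and brought its jaws around the near edge of the recipe card. I handed the job in at about 10.4 s with the clip still held there.

**Last checks, before handing in:**
- **Position:** The card edge is about 23 mm inside the jaw tips and centred to about 0.2 mm. The clip is in line with the card to about 0.003 rad, with its middle 80 mm above the counter.
- **Clearance:** The gap at the card edge leaves roughly 5 mm on each side. The wrist picture shows clear space either side of the card. The wrist force was about 1 N, which is just noise.
- **Grip:** The gripper is 29 mm open with a 25 N squeeze, so the handles are at their hard stop.
- **Tray and contents:** The tray, tin and tea box look unmoved in the scene picture.

**What disagreed:** The scene camera's overlay put the card edge a few millimetres off from the other measurements. I used the wrist camera for the final alignment because it saw clip and card together. I couldn't read the state after handing in, so the final second of holding is not checked.

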